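Nudge the clamp nut into the nest and shut the keeper

ROBOT

A 6-joint arm with a two-finger parallel gripper is mounted at the origin on the work surface. World frame = base frame: x ahead of the robot, y to its left, z up, the work surface at z = 0. Lengths are in mm, angles in rad, forces in N, time in s.
With the tool pointing down it reaches from about 350 to 875 mm from the base axis. Payload 4.2 kg.
Tool frame: the origin (TCP) lies at the very end of the fingers, on their centre line; the grasp point (between the pads) lies 19 mm behind it (arm.grip_point_offset is the distance from the TCP to the grasp point, in mm); z points along the fingers, y is the direction in which the jaws open and shut (so a half turn about z gives the same grasp; the last joint's range is limited). The gripper opens to 85 mm and grips with 20 to 120 N. Pads are 22 mm wide; open, the fingers measure 114 mm over their backs; the gripper's body (76 mm by 85 mm) begins 54 mm behind the grasp point. The pads swing forward as they close: fully open they stand 13 mm farther back than shut.
Start: joints at [1.595, 0.385, 0.008, 0, -1.194, -0.259], TCP at [145.374, 607.837, 231.312] pointing down, gripper open.
Joint ranges: [-3.14, 3.14], [-1.21, 2.06], [-1.07, 1.41], [-3.16, 2.05], [-2.99, -0.16], [-3.1, 3.1]. Speed limits (rad/s): [2.79, 2.79, 3.14, 3.14, 3.14, 3.14].

INTERFACE

Orientations are given as a unit quaternion [x, y, z, w].
In Python, from bench import arm gives the robot as it stands.
- The arm moves only by the tool drive_tool, never from a script. Its argument "steps" is a list of rows, each a list of 5 numbers: the shift along the tool's x, y, z in m, then the turn about the tool's z in degrees, then the finger opening in m, from 0 to 0.0854. A call has 1 to 20 rows; each row shifts and turns the commanded pose from where the row before left it, along the tool's axes as they then stand; what a row does not reach is not made up. A row lasts 1/10 s, in which the tool goes at most 50 mm and 8.59 degrees, less where a joint would pass 70% of its speed; a pose out of reach is approached as far as the arm can. A call is refused whole if a number of a shift passes 0.05 or a number of a turn 8.59, either way. A call with a gripper value outside its range is refused whole. The fingers move at their own pace and stop on an object; the grip force is fixed at half the most. Time passes only in rows, so rows that do not move let the fingers close. It gives the time, the measured TCP pose, the force and the opening at its end, in the units of the state.
- arm.read_state(): the state, without advancing time (a new reading comes with each control period).
- arm.get_image(name): name is "scene" or "top" or "wrist"; returns (picture, depth): 400x640x3 uint8, blue, green, red; 400x640 float32, mm along the optical axis (not along the pixel's ray), 0 where there is no reading.
- arm.camera_params(name): a dict with "K" (3x3 intrinsics, pixels), "world_to_cam" (4x4, takes a point from world to camera coordinates); the wrist camera has in their place "mount" (4x4, takes a point from camera to tool coordinates, whose origin is the TCP and whose axes are the flange's). Camera axes: x right, y up, looking along -z (the intrinsics and any distortion apply to the point x, -y, -z); pixel columns grow to the right and rows downward; lengths in mm; the calibration is good to about 2 mm. The wrist camera is an equidistant fisheye: a pixel r from the principal point sees the ray r / f radians off the axis. A picture is of the moment at which its call begins: read the wrist's pose just before it. camera_params takes no time and is no camera call.
- arm.job_done(): hands the job in, once; it reports no verdict.
The state is a dict: "clock": time; "joints": joint angles; "joint_vel": joint speeds; "joint_efforts": joint torques, N m; "position": TCP position; "ee_rot": TCP orientation; "contact_force": force on the tool from outside, world axes, zero at the start; "wrist_torque": the same for the moment, N m; "gripper_width": finger opening in mm.
Only numpy, scipy, OpenCV 4.12 (cv2) and the standard library are available. Lean on these libraries where they do the work, as an engineer would, in place of code of your own. Each camera call takes 0.05 s, during which the arm holds its last target.

TASK

On the nut-loading jig, push the loose hex nut gently along the grey strip, without picking it up or pinching it, until it drops into the round pocket and sits flat on the pocket's floor. Then slide the clear keeper plate over it, fully home against its stop, without ramming the nut, let go, and leave everything else on the bench where it is.

Things in the scene. Friction and masses are not known exactly. Their poses are not given: they have to be found in the camera images.
- jig: Nut-loading jig: aluminium base 190 x 280 x 10 mm bolted to the bench. Origin on the bench under the lane's middle; x across the lane towards the keeper, y along it. Base spans x -50 to 140, y -140 to 140. Two aluminium fences at x = -32 and 32 (6 thick, full length, tops at z = 28) border the lane. Keeper guide rails: y 2 and 88, x 41 to 136, tops at z = 41.
- lane (a point): Middle of the lane, the top of the grey plastic nest strip: 56 wide (jig x), 260 long (jig y, ends 115 to 145 mm from this point), 24 mm above the bench. The strip's -y end is open; a 6 mm high bar closes its +y end. The fences stand 4 mm above the lane.
- pocket_zone (a point): Lane surface at jig x = 0, y = 45. The one round pocket, 31 dia., 8 deep (floor 16 mm above the bench), 1 mm chamfer, is on the line x = 0, but the strip was clamped by hand: the pocket centre is up to 15 mm either way along jig y from this point, NOT measured. A nut pushed along x = 0 in +y tips in and is then felt to stop at the far wall; 5 mm of a seated nut stand above the lane.
- nut: Loose steel hex nut, 24 across flats, 27.7 across corners, 13 high, about 33 g, flat in the lane on the -y side of the pocket. Origin at the centre of its underside. Friction on the plastic about 0.6; under 3 N slides it. The plastic marks if it is pushed hard: keep the fingers' force on it below 15 N (any pinch is more) and the keeper's and fences' below 10 N.
- keeper (a joint): Keeper travel along jig -x, m: 0 open, 0.055 fully home at its stop, over the pocket. Starts at 0 to 0.012; about 3 N of friction; stays where left. The clear plate is 75 wide (jig y 7.5 to 82.5), 85 long, 5 thick, underside 7 mm above the lane; its leading edge is at jig x = 36 mm minus the travel. It passes only over a properly seated nut.
- keeper_grip (a point): Top centre of the keeper's black lug, a block on the clear plate, 12 (jig x) x 40 (jig y) x 28 mm high; its top (this point) is 64 mm above the bench, its foot 36 mm. It can be pushed from its +x side towards jig -x (free there, over the plate and base), or taken from above. This point is at jig x = 100 mm minus the travel, jig y = 45 mm.
- spare_nut: Bystander: a bigger steel hex nut, 30 across flats, 16 high, on the bench on the robot's side of the jig. Origin at its underside.
- bolt: Bystander: steel hex bolt, 55 high, 24 wide, standing on its head on the bench on the robot's side of the jig. Origin at its underside.
- washer: Bystander: steel washer, 34 diameter, 4 thick, lying on the jig's base beyond the lane. Origin at the centre of its underside.
- screwdriver: Bystander: screwdriver lying on the bench left of the jig.
- mug: Bystander: white mug, 80 wide, 90 high, far left.
- parts_tray: Bystander: divided plastic tray 130 x 180 x 40 on the right.
- meter: Bystander: hand meter 160 x 80 x 41 on the left.

How it is judged (in metres and radians):
On the way, in this order (a step that is already met when the one before it is completed fails the run):
1. the nut sits flat in the pocket (within 1.5 mm of its floor) while the keeper is still open (z of nut in the frame of jig between 0.013 and 0.0175 m and angle between nut's own z axis and vertical below 0.1 rad and y of nut in the frame of jig between 0.02 and 0.07 m and value of joint keeper below 0.02 m), for 0.2 s.
2. the keeper is slid home over the nut (value of joint keeper above 0.0525 m), for 0.2 s.
At the end, for the whole second after the job is handed in: The nut lies at rest flat in the pocket (underside within 1.5 mm of the pocket floor, tilted less than 0.1 rad), the keeper is within 2.5 mm of its stop (joint above 0.0525) (z of nut in the frame of jig between 0.013 and 0.0175 m and angle between nut's own z axis and vertical below 0.1 rad and y of nut in the frame of jig between 0.02 and 0.07 m and value of joint keeper above 0.0525 m and linear speed of nut below 0.02 m/s); the robot touches nothing.
It fails at once if the nut is lifted more than 10 mm off the lane (z of nut in the frame of jig above 0.034 m).
It fails at once if the fingers press on the nut with more than 15 N (contact force between the fingers and nut above 15 N).
It fails at once if the keeper or the jig's fences press on the nut with more than 10 N (contact force between jig and nut above 10 N).
It fails at once if a bystander is moved more than 20 mm (distance of any of spare_nut, bolt, washer, screwdriver, mug, parts_tray, meter from where it was at the start of the episode above 0.02 m).
It also fails if it takes over 64 s, if anything falls off the work surface, if the arm or the gripper's body presses on something with over 40 N, if the wrist force passes 120 N, or if a joint passes its speed limit or range.

## Working session

There is one attempt and no reset: what is moved stays moved. The work goes in short steps, Python scripts to look and compute and a tool call to move; the robot and the scene stay as the last step left them, time stands still between calls to the robot, and variables do not carry over. Pictures are saved under pics/ and viewed, and the job is handed in when it is done.

Besides the shell and the picture viewer there is one more tool, called after "Emit:" by a JSON object that holds its "name" and its "arguments", one argument or row to a line. drive_tool: Moves the arm, as the interface text tells. Its arguments: {"type":"object","properties":{"steps":{"type":"array"}},"required":["steps"]}

```bash
mkdir -p pics; ls
cat > h.py <<'E'
import numpy as np, cv2
from bench import arm
from scipy.spatial.transform import Rotation as R
def save(n,im): cv2.imwrite('pics/'+n,im)
E
python3 - <<'E'
from h import *
s=arm.read_state()
print(s)
for n in ['scene','top','wrist']:
    im,d=arm.get_image(n); save(n+'0.png',im); np.savez('pics/'+n+'0.npz',im=im,d=d)
    print(n,{k:np.round(v,3).tolist() if not isinstance(v,str) else v for k,v in arm.camera_params(n).items()})
E
```

```text
pics
{'clock': 0.0, 'joints': array([ 1.59459315e+00,  3.85557781e-01,  6.61562131e-03, -4.77284330e-04,
       -1.19399261e+00, -2.58598782e-01]), 'joint_vel': array([ 0.00072535, -0.00069988, -0.00167655,  0.00081425, -0.00161169,
        0.00086287]), 'joint_efforts': array([ 3.31896456e-05, -3.92291307e+01,  1.88393015e+01,  4.18624341e+00,
       -4.70750907e-03, -3.34586630e-06]), 'position': array([145.25890415, 607.28487511, 230.22006957]), 'ee_rot': array([ 9.93105508e-01, -1.17218846e-01, -6.91286402e-05,  1.08979336e-03]), 'contact_force': array([ 0.30663069, -0.53776714,  0.30681941]), 'wrist_torque': array([-0.02410342,  0.00489153, -0.01812417]), 'gripper_width': 85.5189574020832}
scene {'K': [[448.286, 0.0, 315.475], [0.0, 448.286, 198.112], [0.0, 0.0, 1.0]], 'world_to_cam': [[-0.202, 0.979, 0.014, 65.499], [-0.855, -0.184, 0.485, 402.628], [0.477, 0.086, 0.875, -1550.244], [0.0, 0.0, 0.0, 1.0]]}
top {'K': [[467.577, 0.0, 311.14], [0.0, 467.577, 196.361], [0.0, 0.0, 1.0]], 'world_to_cam': [[-0.016, -1.0, -0.009, 47.416], [0.98, -0.018, 0.197, -515.837], [-0.197, -0.005, 0.98, -1519.298], [0.0, 0.0, 0.0, 1.0]]}
wrist {'K': [[309.707, 0.0, 317.035], [0.0, 309.707, 198.881], [0.0, 0.0, 1.0]], 'mount': [[0.002, 0.963, 0.268, 67.958], [1.0, -0.002, 0.001, -0.941], [0.001, 0.268, -0.963, -143.277], [0.0, 0.0, 0.0, 1.0]]}
```

View pics/scene0.png

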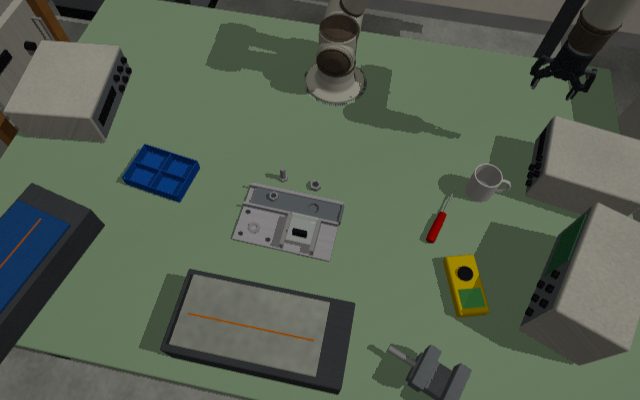

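View pics/top0.png

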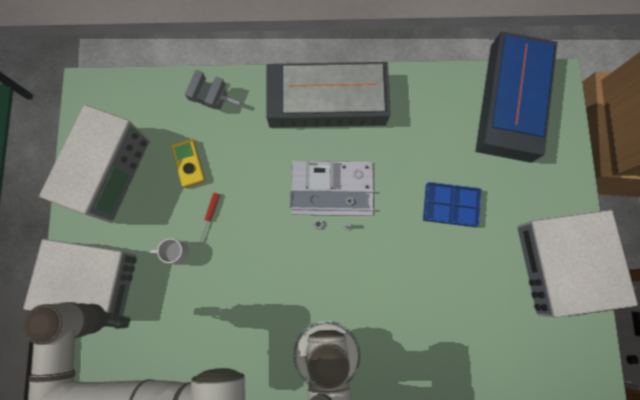

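View pics/wrist0.png

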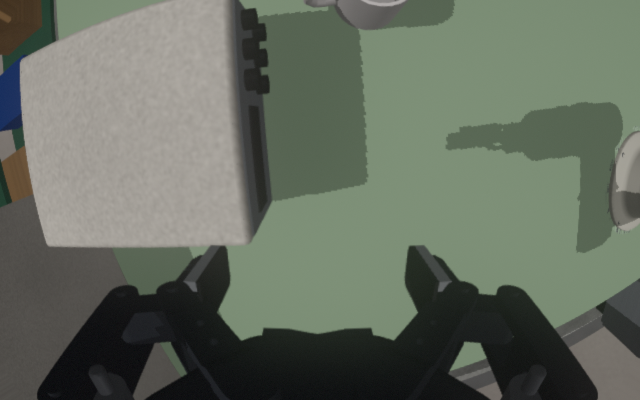

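```bash
cat >> h.py <<'E'
def proj(n,P):
    c=arm.camera_params(n); K=np.array(c['K']); T=np.array(c['world_to_cam'])
    P=np.atleast_2d(P); q=P@T[:3,:3].T+T[:3,3]
    return np.c_[K[0,0]*q[:,0]/-q[:,2]+K[0,2], K[1,1]*-q[:,1]/-q[:,2]+K[1,2]]
def onz(n,uv,z):
    c=arm.camera_params(n); K=np.array(c['K']); T=np.array(c['world_to_cam'])
    uv=np.atleast_2d(uv).astype(float)
    d=np.c_[(uv[:,0]-K[0,2])/K[0,0],-(uv[:,1]-K[1,2])/K[1,1],-np.ones(len(uv))]@T[:3,:3]
    o=-T[:3,:3].T@T[:3,3]
    z=np.broadcast_to(z,len(uv)); t=(z-o[2])/d[:,2]
    return o+d*t[:,None]
E
python3 - <<'E'
from h import *
t=np.load('pics/top0.npz')['im']; s=np.load('pics/scene0.npz')['im']
save('topc.png',cv2.resize(t[150:235,280:385],None,fx=7,fy=7,interpolation=cv2.INTER_CUBIC))
save('scenec.png',cv2.resize(s[160:265,225:350],None,fx=6,fy=5.7,interpolation=cv2.INTER_CUBIC))
E
```

```text
(no output)
```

View pics/topc.png

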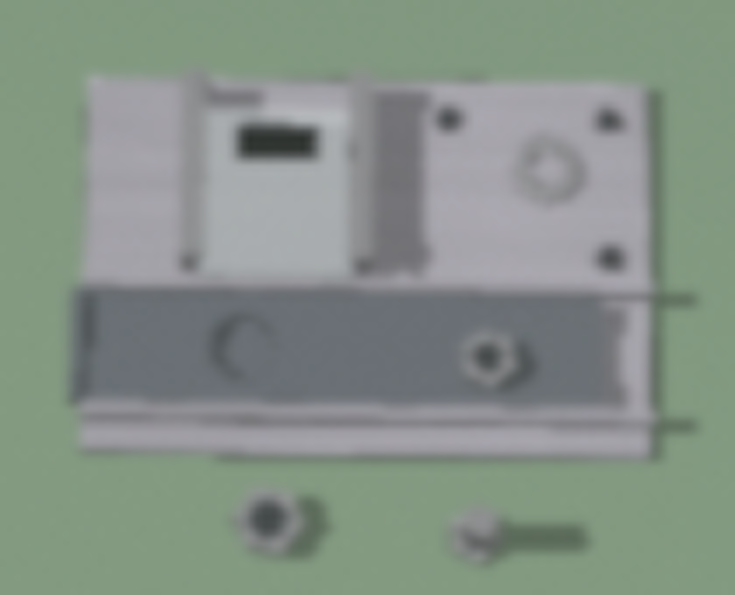

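View pics/scenec.png

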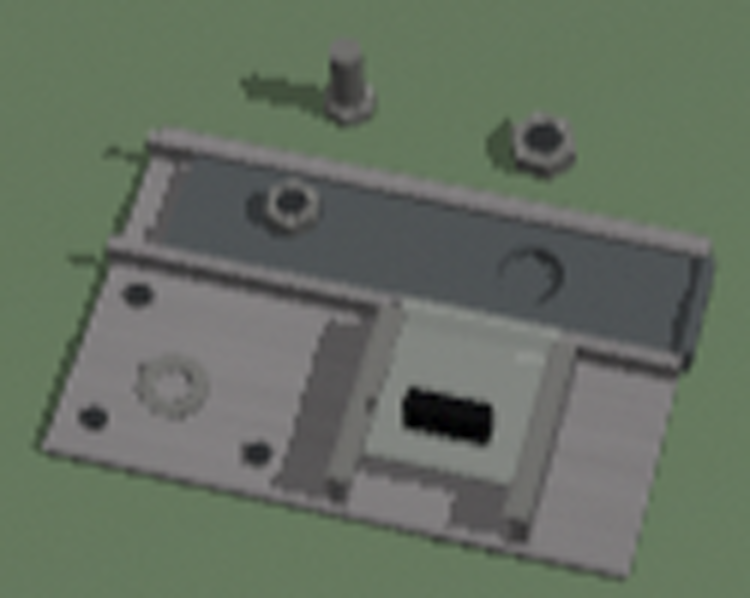

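Run:
```python
from h import *
f=lambda a:(np.array(a)+.5)/7-.5+np.array([280,150])
c=onz('top',f([[88,75],[650,87],[655,457],[80,450]]),10)
print(np.round(c,1)); m=c.mean(0)
# rigid fit: jig corners
J=np.array([[140,140],[140,-140],[-50,-140],[-50,140]],float)
A=J-J.mean(0);B=c[:,:2]-m[:2]
U,S,V=np.linalg.svd(A.T@B);Rm=(U@V).T; th=np.arctan2(Rm[1,0],Rm[0,0]); t=m[:2]-Rm@J.mean(0)
print('yaw deg',np.degrees(th),'origin',t, 'res',(J@Rm.T+t-c[:,:2]).round(1).tolist())
inv=lambda p:(np.atleast_2d(p)[:,:2]-t)@Rm
print('nut jig',inv(onz('top',f([490,357]),37)),'pocket',inv(onz('top',f([245,347]),24)))
print('lug',inv(onz('top',f([278,141]),64)))
print('fence y ends',inv(onz('top',f([[80,412],[655,425],[75,292],[655,297]]),28)))
print('spare',onz('top',f([268,520]),16),'bolt',onz('top',f([478,535]),55),'jig',inv(onz('top',f([[268,520],[478,535]]),[16,55])))
g=lambda a:(np.array(a)+.5)/np.array([6,5.7])-.5+np.array([225,160])
print('scene: nut',inv(onz('scene',g([292,203]),37)),'pocket',inv(onz('scene',g([531,276]),24)),'lug',inv(onz('scene',g([[403,390],[492,403]]),64)))
print('scene corners', inv(onz('scene',g([[40,452],[628,578]]),10)))
np.savez('jig.npz',R=Rm,t=t)
```

```text
[[ 655.1  103.2   10. ]
 [ 643.6 -177.7   10. ]
 [ 456.6 -172.2   10. ]
 [ 465.1  108.7   10. ]]
yaw deg -1.9237131002810703 origin [510.1290308  -32.97966251] res [[-0.4, -0.9], [1.7, 0.1], [-1.1, 1.0], [-0.2, -0.1]]
nut jig [[ -5.55416189 -58.42727592]] pocket [[ 0.07550085 60.08795184]]
lug [[93.56821818 45.59898745]]
fence y ends [[ -34.04797489  139.57031562]
 [ -36.08608735 -138.86504884]
 [  25.38682004  143.53882688]
 [  27.21480251 -139.43232503]]
spare [[428.07129541  17.42811269  16.        ]] bolt [[413.69557455 -81.32618672  55.        ]] jig [[-83.70361786  47.62478448]
 [-94.75617141 -51.55643381]]
scene: nut [[ -7.45518474 -55.16575829]] pocket [[-1.47422856 64.09399194]] lug [[92.04376441 27.39517521]
 [88.95819633 67.80236595]]
scene corners [[ 140.80029237 -135.5178309 ]
 [ 138.94303135  143.83674196]]
```

Emit:
{"name": "drive_tool", "arguments": {
  "steps": [
    [0.0314, 0.0383, 0, 0, 0.02],
    [0.0314, 0.0383, 0, 0, 0.02],
    [0.0314, 0.0383, 0, 0, 0.02],
    [0.0314, 0.0383, 0, 0, 0.02],
    [0.0314, 0.0383, 0, 0, 0.02],
    [0.0314, 0.0383, 0, 0, 0.02],
    [0.0314, 0.0383, 0, 0, 0.02],
    [0.0314, 0.0383, 0, 0, 0.02],
    [0.0314, 0.0383, 0, 0, 0.02],
    [0.0314, 0.0383, 0, 0, 0.02],
    [0.0314, 0.0383, 0, 0, 0.02],
    [0.0314, 0.0383, 0, 0, 0.02],
    [0.0314, 0.0383, 0, 0, 0.02],
    [0.0314, 0.0383, 0, 0, 0.02],
    [0.0314, 0.0383, 0, 0, 0.02],
    [0, 0, 0, 0, 0.02]
  ]
}}

```text
clock: 1.75
position: [471.1, -65.0, 230.6]
ee_rot: [0.993, -0.121, -0.0, 0.001]
contact_force: [-2.0, 0.3, 0.1]
gripper_width: 20.1
```

```bash
cat >> h.py <<'E'
J=np.load('jig.npz')
def st():
    s=arm.read_state(); r=R.from_quat(s['ee_rot']).as_matrix()
    print('t',s['clock'].__round__(2),'pos',s['position'].round(1),'yaw',np.degrees(np.arctan2(r[1,0],r[0,0])).round(2),'tilt',r[:,2].round(4),'j',s['joints'].round(3),'F',s['contact_force'].round(1),'w',round(s['gripper_width'],1),'jig',((s['position'][:2]-J['t'])@J['R']).round(1))
    return s,r
E
python3 -c "
from h import *
st()"
```

```text
t 1.75 pos [471.1 -65.  230.6] yaw -13.91 tilt [-9.e-04 -1.e-03 -1.e+00] j [ 2.060e-01  1.290e-01 -3.450e-01  1.000e-03 -1.098e+00  1.122e+00] F [-2.   0.3  0.1] w 20.1 jig [-37.9 -33.3]
```

Emit:
{"name": "drive_tool", "arguments": {
  "steps": [
    [0, 0, 0, -8.5, 0.02],
    [0, 0, 0, -8.5, 0.02],
    [0, 0, 0, -8.5, 0.02],
    [0, 0, 0, -8.5, 0.02],
    [0, 0, 0, -8.5, 0.02],
    [0, 0, 0, -8.5, 0.02],
    [0, 0, 0, -8.5, 0.02],
    [0, 0, 0, -8.5, 0.02],
    [0, 0, 0, -8.5, 0.02],
    [0, 0, 0, -8.5, 0.02],
    [0, 0, 0, -8.5, 0.02],
    [0, 0, 0, -8.5, 0.02],
    [-0.03, 0.039, 0.04, 0, 0.02],
    [-0.03, 0, 0.04, 0, 0.02],
    [0, 0, 0, 0, 0.02]
  ]
}}

```text
clock: 3.25
position: [495.1, -116.0, 154.1]
ee_rot: [0.717, 0.697, -0.004, -0.005]
contact_force: [-0.9, 0.4, 0.2]
gripper_width: 20.1
```

Run:
```python
from h import *
s,r=st()
im,d=arm.get_image('wrist'); save('w1.png',im); np.savez('pics/w1.npz',im=im,d=d,p=s['position'],r=r)
```

```text
t 3.25 pos [ 495.1 -116.   154.1] yaw 88.33 tilt [-1.260e-02  8.000e-04 -9.999e-01] j [ 8.800e-02  2.680e-01 -3.760e-01 -2.000e-03 -9.390e-01  3.026e+00] F [-0.9  0.4  0.2] w 20.1 jig [-12.2 -83.5]
```

View pics/w1.png

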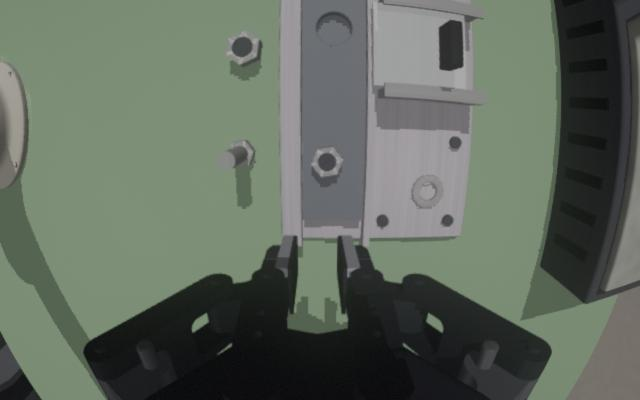

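```bash
cat >> h.py <<'E'
def wonz(uv,z,p,r):
    c=arm.camera_params('wrist'); K=np.array(c['K']); M=np.array(c['mount'])
    uv=np.atleast_2d(uv).astype(float); x=(uv-[K[0,2],K[1,2]])/K[0,0]
    th=np.linalg.norm(x,axis=1); k=np.where(th>1e-9,np.sin(th)/np.maximum(th,1e-9),1)
    d=np.c_[x[:,0]*k,-x[:,1]*k,-np.cos(th)]@M[:3,:3].T@r.T
    o=p+r@M[:3,3]
    return o+d*((np.broadcast_to(z,len(uv))-o[2])/d[:,2])[:,None]
inv=lambda p:(np.atleast_2d(p)[:,:2]-J['t'])@J['R']
E
python3 - <<'E'
from h import *
s,r=st()
im,d=arm.get_image('wrist'); save('w1.png',im); np.savez('pics/w1.npz',im=im,d=d,p=s['position'],r=r)
save('w1c.png',cv2.resize(im[0:130,260:480],None,fx=3.6,fy=3.6,interpolation=cv2.INTER_CUBIC))
save('w1d.png',cv2.resize(im[120:250,260:480],None,fx=3.6,fy=3.6,interpolation=cv2.INTER_CUBIC))
E
```

```text
t 3.3 pos [ 497.  -115.4  156.9] yaw 88.43 tilt [-7.3e-03 -2.0e-04 -1.0e+00] j [ 9.000e-02  2.650e-01 -3.730e-01 -1.000e-03 -9.400e-01  3.025e+00] F [0.1 1.  1.6] w 20.1 jig [-10.3 -82.9]
```

View pics/w1c.png

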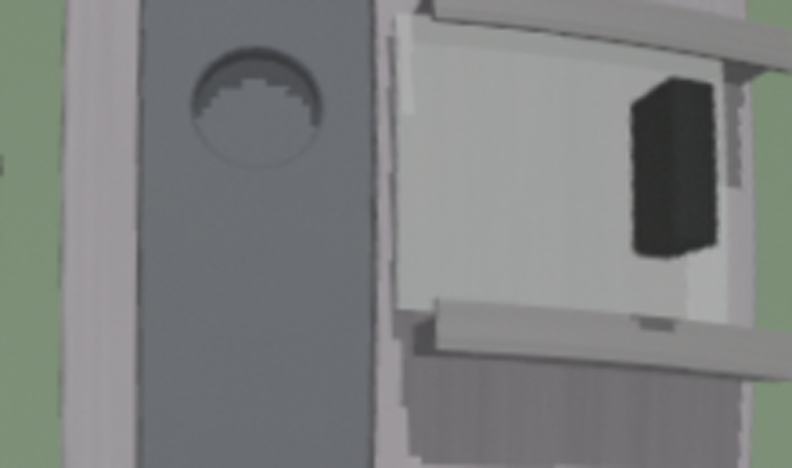

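View pics/w1d.png

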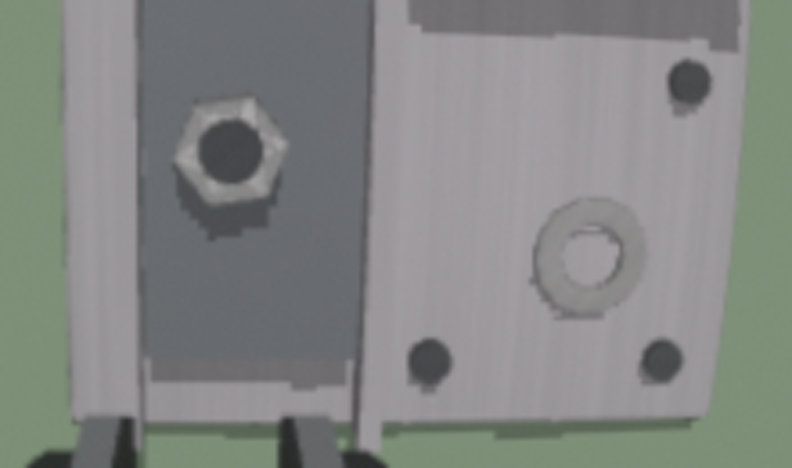

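Run:
```python
from h import *
q=np.load('pics/w1.npz');p,r=q['p'],q['r']
c=lambda a:(np.atleast_2d(a)+.5)/3.6-.5+[260,0]
d=lambda a:(np.atleast_2d(a)+.5)/3.6-.5+[260,120]
W=lambda uv,z:inv(wonz(uv,z,p,r)).round(1).tolist()
print('pocket ctr/L/R/top/bot',W(c([[256,107],[191,107],[321,107],[256,47],[256,167]]),24))
print('nut top ctr',W(d([[231,150]]),37), 'L,R',W(d([[175,158],[287,146]]),37))
print('strip edges far',W(c([[140,200],[374,200]]),24),'near',W(d([[140,200],[366,200]]),24))
print('base corners',W(d([[72,418],[707,418],[63,100],[748,0]]),10))
print('plate lead edge',W(c([[412,15],[398,308]]),36),'lug top',W(c([[670,78],[713,84],[716,245],[668,257]]),64))
print('washer',W(d([590,257]),14))
print('world nut',wonz(d([231,150]),37,p,r),'pocket',wonz(c([256,107]),24,p,r))
print('spare',inv(wonz([[242,47],[229,159]],[16,55],p,r)))
```

```text
pocket ctr/L/R/top/bot [[0.2, 64.6], [-15.8, 64.4], [16.1, 65.1], [0.1, 80.9], [0.2, 48.7]]
nut top ctr [[-5.1, -53.5]] L,R [[-18.4, -55.6], [8.2, -52.4]]
strip edges far [[-28.0, 40.1], [29.3, 41.3]] near [[-27.7, -68.4], [29.5, -67.8]]
base corners [[-48.5, -133.8], [140.1, -134.5], [-48.8, -44.5], [139.0, -10.8]]
plate lead edge [[37.1, 87.5], [33.5, 12.8]] lug top [[91.3, 68.9], [102.1, 69.3], [101.9, 30.6], [90.0, 26.3]]
washer [[94.5, -84.3]]
world nut [[503.2285228  -86.32406505  37.        ]] pocket [[512.45435927  31.56508129  24.        ]]
spare [[-81.09292609  51.81680928]
 [-83.06418803 -48.78717222]]
```

Run:
```python
import numpy as np
j=np.load('jig.npz'); t=j['t']+j['R']@np.array([.5,4.5]); np.savez('jig.npz',R=j['R'],t=t); print(t)
from h import *
s,r=st()
# target TCP jig (-5.6,-88), z 60
def shift(x,y,z):
    w=np.r_[J['R']@[x,y]+J['t'],z]-s['position']; print('tool shift mm',(r.T@w).round(1))
shift(-5.6,-88,60); shift(-5.6,-88,32)
```

```text
[510.77980869 -28.49898309]
t 3.35 pos [ 498.7 -115.   159. ] yaw 88.52 tilt [-2.4e-03 -5.0e-04 -1.0e+00] j [ 0.091  0.263 -0.37   0.    -0.94   3.024] F [-0.2  0.2  0. ] w 19.9 jig [ -9.2 -86.8]
tool shift mm [-1.2  3.8 99. ]
tool shift mm [ -1.1   3.9 127. ]
```

Emit:
{"name": "drive_tool", "arguments": {
  "steps": [
    [0, 0.004, 0.03, 0, 0.02],
    [0, 0, 0.03, 0, 0.02],
    [0, 0, 0.02, 0, 0.02],
    [0, 0, 0, 0, 0.02],
    [0, 0, 0, 0, 0.02],
    [0, 0, 0, 0, 0.02],
    [0, 0, 0, 0, 0.02]
  ]
}}

```text
clock: 4.05
position: [504.3, -114.7, 81.5]
ee_rot: [0.716, 0.698, 0.001, 0.001]
contact_force: [0.7, -0.6, -0.5]
gripper_width: 19.6
```

Run:
```python
from h import *
s,r=st()
im,d=arm.get_image('wrist'); save('w2.png',im); np.savez('pics/w2.npz',im=im,d=d,p=s['position'],r=r)
save('w2c.png',cv2.resize(im[60:280,240:460],None,fx=2.7,fy=2.7,interpolation=cv2.INTER_CUBIC))
st()
```

```text
t 4.05 pos [ 504.3 -114.7   81.5] yaw 88.58 tilt [ 3.6e-03  1.0e-04 -1.0e+00] j [ 0.091  0.368 -0.453  0.    -0.747  3.026] F [ 0.7 -0.6 -0.5] w 19.6 jig [ -3.5 -86.4]
t 4.1 pos [ 504.1 -114.8   81.2] yaw 88.56 tilt [ 3.e-03  1.e-04 -1.e+00] j [ 0.09   0.368 -0.453  0.    -0.747  3.026] F [ 0.4  0.7 -0.1] w 19.7 jig [ -3.8 -86.5]
```

View pics/w2c.png

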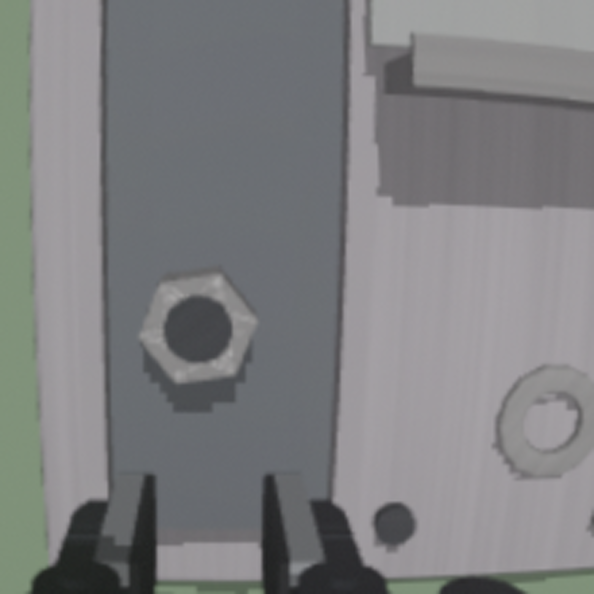

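Run:
```python
from h import *
q=np.load('pics/w2.npz');p,r=q['p'],q['r']
c=lambda a:(np.atleast_2d(a)+.5)/2.7-.5+[240,60]
W=lambda uv,z:inv(wonz(uv,z,p,r)).round(1).tolist()
print('nut',W(c([198,329]),37),'L R',W(c([[138,334],[258,323]]),37),'front/back flats',W(c([[190,273],[206,379]]),37))
print('strip edges',W(c([[104,200],[345,200],[108,400],[335,400]]),24))
print('base edge left, near',W(c([[30,100],[45,500],[200,580]]),10))
print('tips',W(c([[130,475],[155,475],[263,475],[298,475]]),p[2]), 'tcp',inv(p))
s,r=st()
def shift(x,y,z):
    w=np.r_[J['R']@[x,y]+J['t'],z]-s['position']; print('tool shift mm',(r.T@w).round(1))
shift(-5.6,-88,32)
```

```text
nut [[-5.7, -58.5]] L R [[-19.5, -59.8], [8.1, -56.9]] front/back flats [[-7.6, -45.5], [-3.7, -70.4]]
strip edges [[-28.6, -29.7], [29.4, -29.0], [-28.3, -79.8], [29.1, -79.3]]
base edge left, near [[-49.5, -4.2], [-49.0, -114.1], [-4.8, -139.0]]
tips [[-17.7, -76.5], [-13.1, -76.4], [6.9, -76.3], [13.4, -76.3]] tcp [[ -3.54175779 -86.37707112]]
t 4.1 pos [ 504.1 -114.8   81.2] yaw 88.56 tilt [ 3.e-03  1.e-04 -1.e+00] j [ 0.09   0.368 -0.453  0.    -0.747  3.026] F [ 0.4  0.7 -0.1] w 19.7 jig [ -3.8 -86.5]
tool shift mm [-1.5 -1.9 49.2]
```

Emit:
{"name": "drive_tool", "arguments": {
  "steps": [
    [-0.0015, -0.002, 0.02, 0, 0.02],
    [0, 0, 0.02, 0, 0.02],
    [0, 0, 0.007, 0, 0.02],
    [0, 0, 0, 0, 0.02],
    [0, 0, 0, 0, 0.02],
    [0, 0, 0, 0, 0.02],
    [0, 0, 0, 0, 0.02]
  ]
}}

```text
clock: 4.8
position: [501.7, -116.4, 33.6]
ee_rot: [0.716, 0.698, 0.001, 0.001]
contact_force: [-0.3, -0.4, -0.1]
gripper_width: 20.0
```

Run:
```python
from h import *
st()
```

```text
t 4.8 pos [ 501.7 -116.4   33.6] yaw 88.55 tilt [ 1.7e-03  1.0e-04 -1.0e+00] j [ 0.088  0.439 -0.5    0.    -0.629  3.029] F [-0.3 -0.4 -0.1] w 20.0 jig [ -6.1 -88.2]
```

Emit:
{"name": "drive_tool", "arguments": {
  "steps": [
    [0, 0, 0.002, 0, 0.02],
    [0, 0, 0.002, 0, 0.02],
    [0, 0, 0.001, 0, 0.02],
    [0, 0, 0, 0, 0.02],
    [0, 0, 0, 0, 0.02]
  ]
}}

```text
clock: 5.3
position: [501.1, -116.5, 27.7]
ee_rot: [0.716, 0.698, -0.0, -0.0]
contact_force: [0.5, 0.6, -0.2]
gripper_width: 20.2
```

Emit:
{"name": "drive_tool", "arguments": {
  "steps": [
    [0, 0, 0.001, 0, 0.02],
    [0, 0, 0, 0, 0.02]
  ]
}}

```text
clock: 5.5
position: [501.1, -116.5, 26.7]
ee_rot: [0.716, 0.698, -0.0, -0.0]
contact_force: [-0.5, 0.4, -0.2]
gripper_width: 19.5
```

Emit:
{"name": "drive_tool", "arguments": {
  "steps": [
    [0, 0, 0.001, 0, 0.02],
    [0, 0, 0, 0, 0.02]
  ]
}}

```text
clock: 5.7
position: [501.0, -116.4, 25.6]
ee_rot: [0.716, 0.698, -0.0, -0.0]
contact_force: [-0.1, -0.2, 0.6]
gripper_width: 19.9
```

Emit:
{"name": "drive_tool", "arguments": {
  "steps": [
    [0, 0, 0.001, 0, 0.02],
    [0, 0, 0, 0, 0.02]
  ]
}}

```text
clock: 5.9
position: [501.1, -116.4, 24.7]
ee_rot: [0.716, 0.698, -0.0, -0.0]
contact_force: [0.6, -0.0, -0.0]
gripper_width: 20.0
```

Emit:
{"name": "drive_tool", "arguments": {
  "steps": [
    [0, 0, 0.001, 0, 0.02],
    [0, 0, 0, 0, 0.02]
  ]
}}

```text
clock: 6.1
position: [501.3, -116.4, 24.2]
ee_rot: [0.716, 0.698, 0.0, 0.0]
contact_force: [-0.9, 0.0, 4.3]
gripper_width: 19.7
```

Emit:
{"name": "drive_tool", "arguments": {
  "steps": [
    [0, 0, 0.001, 0, 0.02],
    [0, 0, 0, 0, 0.02]
  ]
}}

```text
clock: 6.3
position: [501.2, -116.4, 24.2]
ee_rot: [0.716, 0.698, -0.0, 0.0]
contact_force: [-3.3, 1.8, 11.2]
gripper_width: 19.7
```

Emit:
{"name": "drive_tool", "arguments": {
  "steps": [
    [0, 0, 0.001, 0, 0.02],
    [0, 0, 0, 0, 0.02]
  ]
}}

```text
clock: 6.5
position: [501.3, -116.5, 24.1]
ee_rot: [0.716, 0.698, -0.0, 0.0]
contact_force: [-5.6, 3.1, 18.6]
gripper_width: 20.0
```

Emit:
{"name": "drive_tool", "arguments": {
  "steps": [
    [0, 0, -0.005, 0, 0.02],
    [0, 0, 0, 0, 0.02],
    [0, 0, 0, 0, 0.02],
    [0.004, 0, 0, 0, 0.02],
    [0.003, 0, 0, 0, 0.02],
    [0, 0, 0, 0, 0.02],
    [0, 0, 0, 0, 0.02]
  ]
}}

```text
clock: 7.2
position: [501.3, -109.3, 26.6]
ee_rot: [0.716, 0.698, -0.0, -0.0]
contact_force: [-0.3, 0.2, -0.2]
gripper_width: 19.8
```

Run:
```python
from h import *
s,r=st()
im,d=arm.get_image('wrist'); save('w3.png',im)
save('w3c.png',cv2.resize(im[60:280,240:460],None,fx=2.7,fy=2.7,interpolation=cv2.INTER_CUBIC))
c=lambda a:(np.atleast_2d(a)+.5)/2.7-.5+[240,60]
np.savez('pics/w3.npz',im=im,d=d,p=s['position'],r=r)
```

```text
t 7.2 pos [ 501.3 -109.3   26.6] yaw 88.57 tilt [-4.e-04 -0.e+00 -1.e+00] j [ 0.102  0.449 -0.51   0.    -0.613  3.015] F [-0.3  0.2 -0.2] w 19.8 jig [ -6.8 -81. ]
```

View pics/w3c.png

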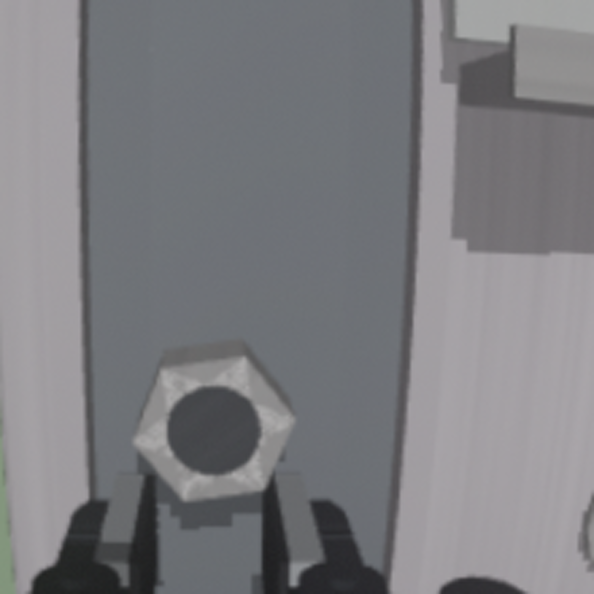

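Emit:
{"name": "drive_tool", "arguments": {
  "steps": [
    [0.003, 0, 0, 0, 0.02],
    [0.003, 0, 0, 0, 0.02],
    [0.004, 0, 0, 0, 0.02],
    [0.004, 0.0005, 0, 0, 0.02],
    [0.004, 0.0005, 0, 0, 0.02],
    [0.004, 0.0005, 0, 0, 0.02],
    [0.004, 0.0005, 0, 0, 0.02],
    [0.004, 0.0005, 0, 0, 0.02],
    [0.004, 0.0005, 0, 0, 0.02],
    [0.004, 0.0005, 0, 0, 0.02],
    [0.004, 0.0005, 0, 0, 0.02],
    [0.004, 0.0005, 0, 0, 0.02],
    [0.004, 0.0005, 0, 0, 0.02],
    [0.004, 0.0005, 0, 0, 0.02],
    [0.004, 0.0005, 0, 0, 0.02],
    [0.004, 0.0005, 0, 0, 0.02],
    [0, 0, 0, 0, 0.02],
    [0, 0, 0, 0, 0.02]
  ]
}}

```text
clock: 9.05
position: [509.4, -47.5, 26.8]
ee_rot: [0.716, 0.698, 0.0, 0.0]
contact_force: [-0.6, -0.4, -0.8]
gripper_width: 20.1
```

Run:
```python
from h import *
s,r=st()
im,d=arm.get_image('wrist'); save('w4.png',im)
save('w4c.png',cv2.resize(im[0:280,240:460],None,fx=2.14,fy=2.14,interpolation=cv2.INTER_CUBIC))
np.savez('pics/w4.npz',im=im,d=d,p=s['position'],r=r)
```

```text
t 9.05 pos [509.4 -47.5  26.8] yaw 88.56 tilt [ 1.e-04  0.e+00 -1.e+00] j [ 0.225  0.447 -0.513 -0.    -0.611  2.892] F [-0.6 -0.4 -0.8] w 20.1 jig [ -0.7 -19. ]
```

View pics/w4c.png

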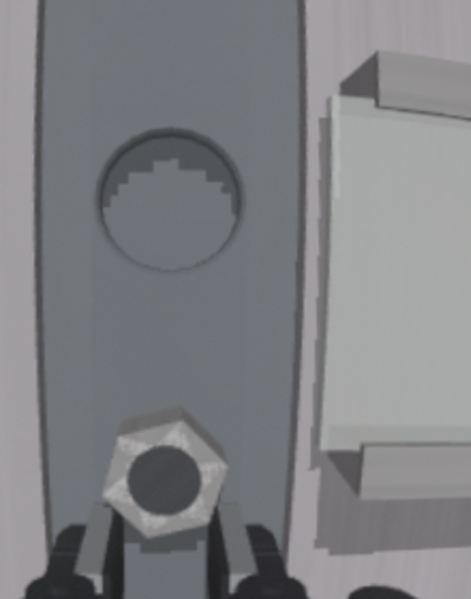

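Run:
```python
from h import *
q=np.load('pics/w4.npz');p,r=q['p'],q['r']
c=lambda a:(np.atleast_2d(a)+.5)/2.14-.5+[240,0]
W=lambda uv,z:inv(wonz(uv,z,p,r)).round(1).tolist()
print('pocket L R top bot c',W(c([[97,199],[244,199],[171,127],[171,272],[171,199]]),24))
print('nut',W(c([165,480]),37),W(c([[102,482],[228,466]]),37))
print('strip',W(c([[36,200],[303,200]]),24))
print('plate edge',W(c([[330,97],[321,449]]),31+5), 'rails', W(c([[378,108],[361,445]]),41))
```

```text
pocket L R top bot c [[-15.9, 60.3], [16.1, 60.7], [0.0, 76.5], [0.4, 44.2], [0.2, 60.3]]
nut [[-0.5, 0.9]] [[-14.0, 0.3], [12.8, 4.2]]
strip [[-29.4, 60.4], [29.2, 61.1]]
plate edge [[32.2, 82.3], [33.1, 7.8]] rails [[40.9, 79.8], [40.5, 10.3]]
```

Emit:
{"name": "drive_tool", "arguments": {
  "steps": [
    [0.004, 0.0001, 0, 0, 0.02],
    [0.004, 0.0001, 0, 0, 0.02],
    [0.004, 0.0001, 0, 0, 0.02],
    [0.004, 0.0001, 0, 0, 0.02],
    [0.004, 0.0001, 0, 0, 0.02],
    [0.004, 0.0001, 0, 0, 0.02],
    [0.004, 0.0001, 0, 0, 0.02],
    [0.004, 0.0001, 0, 0, 0.02],
    [0.004, 0.0001, 0, 0, 0.02],
    [0.004, 0.0001, 0, 0, 0.02],
    [0.002, 0, 0, 0, 0.02],
    [0.002, 0, 0, 0, 0.02],
    [0.002, 0, 0, 0, 0.02],
    [0, 0, 0, 0, 0.02],
    [0, 0, 0, 0, 0.02]
  ]
}}

```text
clock: 10.6
position: [511.6, -1.6, 26.8]
ee_rot: [0.716, 0.698, 0.0, 0.0]
contact_force: [0.3, -1.4, -0.6]
gripper_width: 20.3
```

Run:
```python
from h import *
s,r=st()
im,d=arm.get_image('wrist'); save('w5.png',im)
save('w5c.png',cv2.resize(im[60:280,240:460],None,fx=2.7,fy=2.7,interpolation=cv2.INTER_CUBIC))
np.savez('pics/w5.npz',im=im,d=d,p=s['position'],r=r)
```

```text
t 10.6 pos [511.6  -1.6  26.8] yaw 88.55 tilt [ 1.e-04  1.e-04 -1.e+00] j [ 0.314  0.447 -0.513 -0.    -0.611  2.802] F [ 0.3 -1.4 -0.6] w 20.3 jig [-0.1 26.9]
```

View pics/w5c.png

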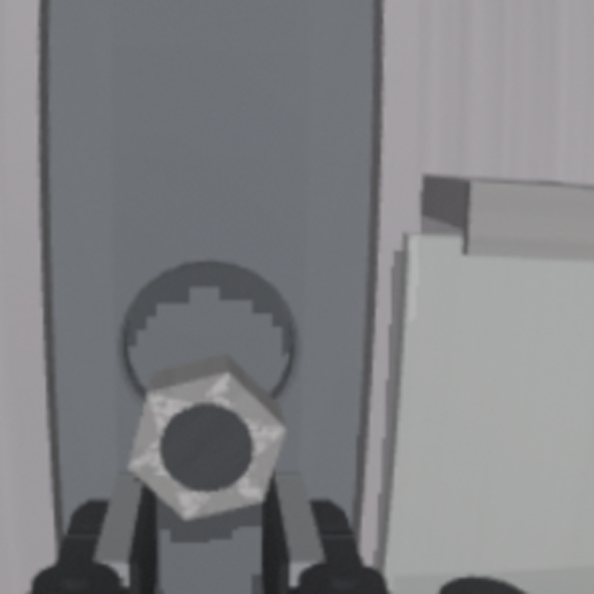

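Emit:
{"name": "drive_tool", "arguments": {
  "steps": [
    [0.0015, 0, 0, 0, 0.02],
    [0.0015, 0, 0, 0, 0.02],
    [0.0015, 0, 0, 0, 0.02],
    [0.0015, 0, 0, 0, 0.02],
    [0.0015, 0, 0, 0, 0.02],
    [0, 0, 0, 0, 0.02]
  ]
}}

```text
clock: 11.25
position: [511.9, 6.1, 26.8]
ee_rot: [0.716, 0.698, 0.0, 0.0]
contact_force: [-0.3, -0.3, 0.6]
gripper_width: 19.8
```

Run:
```python
from h import *
s,r=st()
im,d=arm.get_image('wrist'); save('w6.png',im)
save('w6c.png',cv2.resize(im[60:280,240:460],None,fx=2.7,fy=2.7,interpolation=cv2.INTER_CUBIC))
np.savez('pics/w6.npz',im=im,d=d,p=s['position'],r=r)
```

```text
t 11.25 pos [511.9   6.1  26.8] yaw 88.56 tilt [ 3.e-04  1.e-04 -1.e+00] j [ 0.329  0.447 -0.513 -0.    -0.611  2.787] F [-0.3 -0.3  0.6] w 19.8 jig [-0.1 34.6]
```

View pics/w6c.png

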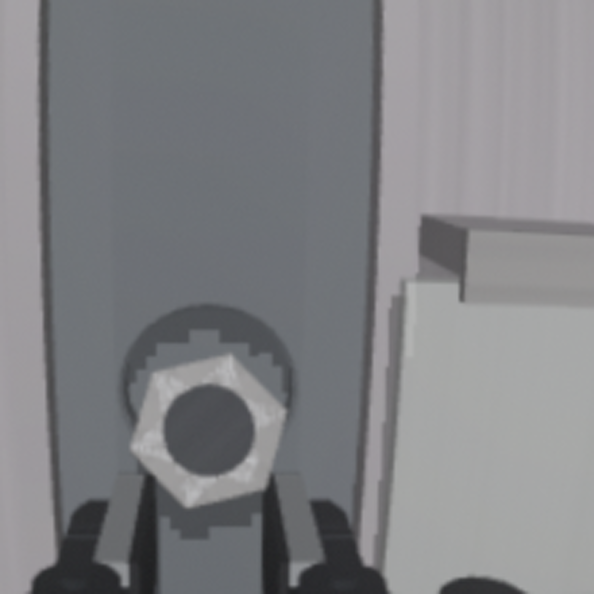

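Emit:
{"name": "drive_tool", "arguments": {
  "steps": [
    [0.001, 0, 0, 0, 0.02],
    [0.001, 0, 0, 0, 0.02],
    [0.001, 0, 0, 0, 0.02],
    [0.001, 0, 0, 0, 0.02],
    [0, 0, 0, 0, 0.02]
  ]
}}

```text
clock: 11.8
position: [511.7, 9.9, 26.7]
ee_rot: [0.716, 0.698, -0.0, -0.0]
contact_force: [0.0, -0.4, -0.8]
gripper_width: 19.8
```

Run:
```python
from h import *
s,r=st()
im,d=arm.get_image('wrist'); save('w7.png',im)
save('w7c.png',cv2.resize(im[60:280,240:460],None,fx=2.7,fy=2.7,interpolation=cv2.INTER_CUBIC))
np.savez('pics/w7.npz',im=im,d=d,p=s['position'],r=r)
```

```text
t 11.8 pos [511.7   9.9  26.7] yaw 88.55 tilt [-4.e-04 -0.e+00 -1.e+00] j [ 0.337  0.447 -0.513 -0.    -0.611  2.78 ] F [ 0.  -0.4 -0.8] w 19.8 jig [-0.4 38.4]
```

View pics/w7c.png

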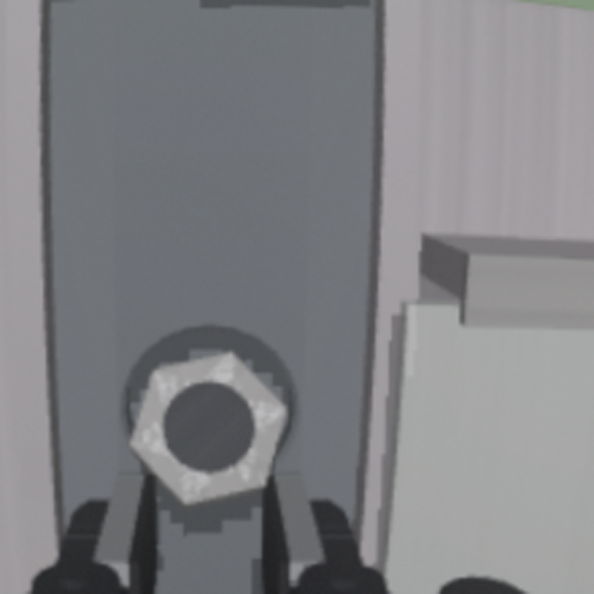

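Emit:
{"name": "drive_tool", "arguments": {
  "steps": [
    [0.001, 0, 0, 0, 0.02],
    [0.001, 0, 0, 0, 0.02],
    [0, 0, 0, 0, 0.02]
  ]
}}

```text
clock: 12.15
position: [511.9, 11.9, 26.8]
ee_rot: [0.716, 0.698, -0.0, -0.0]
contact_force: [0.5, 0.2, -0.4]
gripper_width: 20.4
```

Run:
```python
from h import *
s,r=st()
im,d=arm.get_image('wrist'); save('w8.png',im)
save('w8c.png',cv2.resize(im[60:280,240:460],None,fx=2.7,fy=2.7,interpolation=cv2.INTER_CUBIC))
np.savez('pics/w8.npz',im=im,d=d,p=s['position'],r=r)
```

```text
t 12.15 pos [511.9  11.9  26.8] yaw 88.55 tilt [-0.  0. -1.] j [ 0.341  0.447 -0.512 -0.    -0.611  2.776] F [ 0.5  0.2 -0.4] w 20.4 jig [-0.3 40.4]
```

View pics/w8c.png

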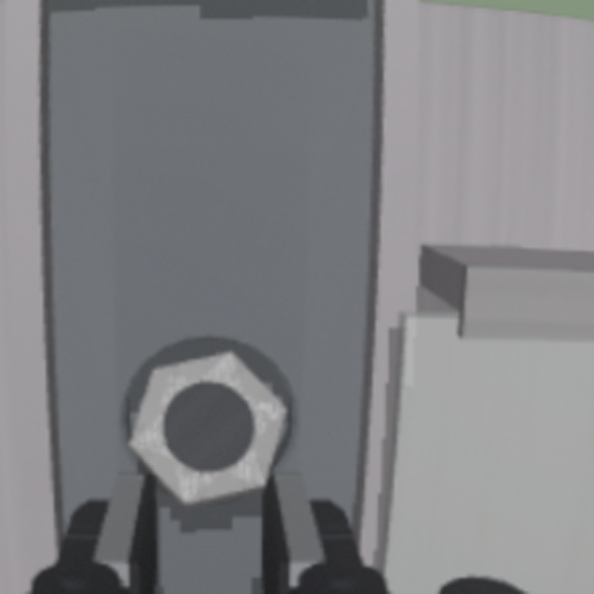

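Emit:
{"name": "drive_tool", "arguments": {
  "steps": [
    [0.001, 0, 0, 0, 0.02],
    [0, 0, 0, 0, 0.02]
  ]
}}

```text
clock: 12.4
position: [512.0, 12.9, 26.8]
ee_rot: [0.716, 0.698, 0.0, 0.0]
contact_force: [0.2, 0.2, 0.2]
gripper_width: 20.0
```

Emit:
{"name": "drive_tool", "arguments": {
  "steps": [
    [0.001, 0, 0, 0, 0.02],
    [0, 0, 0, 0, 0.02]
  ]
}}

```text
clock: 12.6
position: [512.0, 13.9, 26.8]
ee_rot: [0.716, 0.698, 0.0, 0.0]
contact_force: [0.3, -0.5, 1.0]
gripper_width: 19.8
```

Run:
```python
from h import *
s,r=st()
im,d=arm.get_image('wrist'); save('w9.png',im)
save('w9c.png',cv2.resize(im[60:280,240:460],None,fx=2.7,fy=2.7,interpolation=cv2.INTER_CUBIC))
np.savez('pics/w9.npz',im=im,d=d,p=s['position'],r=r)
```

```text
t 12.6 pos [512.   13.9  26.8] yaw 88.55 tilt [ 0. -0. -1.] j [ 0.344  0.448 -0.512  0.    -0.611  2.772] F [ 0.3 -0.5  1. ] w 19.8 jig [-0.2 42.4]
```

View pics/w9c.png

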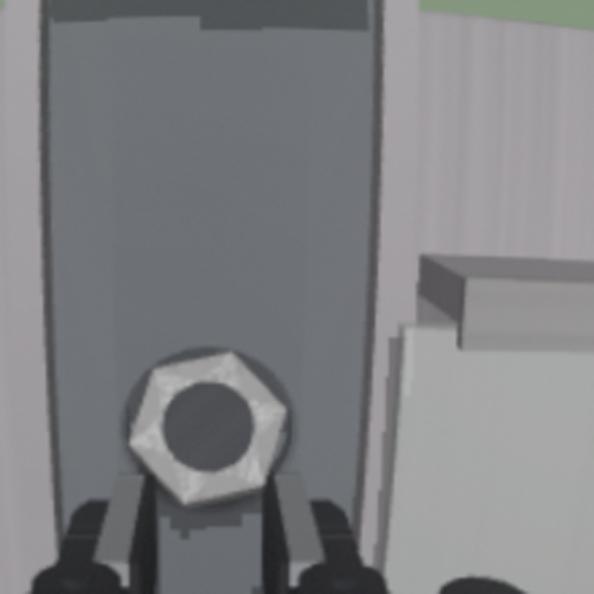

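Run:
```python
from h import *
def dw(name):
    q=np.load('pics/%s.npz'%name);p,r,d=q['p'],q['r'],q['d']
    cp=arm.camera_params('wrist');K=np.array(cp['K']);M=np.array(cp['mount'])
    def pt(u,v):
        x=(np.array([u,v])-[K[0,2],K[1,2]])/K[0,0];th=np.linalg.norm(x);k=np.sin(th)/th
        ray=np.array([x[0]*k,-x[1]*k,-np.cos(th)])/np.cos(th)
        c=ray*float(np.median(d[v-1:v+2,u-1:u+2])); w=p+r@(M[:3,:3]@c+M[:3,3])
        return np.r_[inv(w)[0],w[2]].round(1)
    print(name)
    for a in [(232,358),(160,375),(282,412),(140,440),(188,497),(262,480),(208,425),(208,250),(80,400),(330,400)]:
        u,v=[int(round((a[i]+.5)/2.7-.5+[240,60][i])) for i in (0,1)]
        print(a,pt(u,v))
for n in ['w3','w6','w8','w9']: dw(n)
```

```text
w3
(232, 358) [ -2.7 -45.9  37.2]
(160, 375) [-14.6 -49.1  37.6]
(282, 412) [  5.6 -55.1  37.1]
(140, 440) [-17.9 -60.4  37.6]
(188, 497) [-10.1 -70.7  37.6]
(262, 480) [  2.8 -67.1  37.7]
(208, 425) [ -6.5 -57.4  37.7]
(208, 250) [ -6.8 -29.7  24.4]
(80, 400) [-29.6 -56.2  28.7]
(330, 400) [ 15.7 -56.9  24.8]
w6
(232, 358) [ 4.3 67.6 28.6]
(160, 375) [-8.3 64.7 31.1]
(282, 412) [12.8 59.1 32.9]
(140, 440) [-11.3  54.7  36.5]
(188, 497) [-3.3 45.9 40.2]
(262, 480) [ 9.5 48.8 38.4]
(208, 425) [ 0.2 57.4 35.4]
(208, 250) [-0.1 85.9 24.3]
(80, 400) [-23.5  58.3  25.1]
(330, 400) [22.5 58.6 24.6]
w8
(232, 358) [ 4.2 73.2 27.9]
(160, 375) [-8.5 70.2 29.9]
(282, 412) [12.6 64.9 32.7]
(140, 440) [-11.5  60.2  35.5]
(188, 497) [-3.5 51.8 40.4]
(262, 480) [ 9.3 54.6 38.3]
(208, 425) [-0.  62.9 34.3]
(208, 250) [-0.3 91.8 24.9]
(80, 400) [-23.8  63.9  24.5]
(330, 400) [22.2 64.4 24.7]
w9
(232, 358) [ 4.2 75.1 27.4]
(160, 375) [-8.5 72.1 29.7]
(282, 412) [12.6 66.9 32.8]
(140, 440) [-11.5  62.2  35.5]
(188, 497) [-3.5 53.7 40. ]
(262, 480) [ 9.3 56.4 38. ]
(208, 425) [ 0.  64.7 33.9]
(208, 250) [-0.3 93.8 24.8]
(80, 400) [-23.8  65.9  24.6]
(330, 400) [22.3 66.3 24.3]
```

Emit:
{"name": "drive_tool", "arguments": {
  "steps": [
    [0, 0, 0, 0, 0.022],
    [0, 0, 0, 0, 0.024],
    [0, 0, 0, 0, 0.026],
    [0, 0, 0, 0, 0.028],
    [0, 0, 0, 0, 0.03],
    [0, 0, 0, 0, 0.03]
  ]
}}

```text
clock: 13.25
position: [512.0, 13.8, 26.8]
ee_rot: [0.716, 0.698, 0.0, 0.0]
contact_force: [-0.6, -0.3, 0.4]
gripper_width: 29.8
```

```bash
cat >> h.py <<'E'
def look(name,pts=[]):
    s,r=st(); p=s['position']
    im,d=arm.get_image('wrist')
    save(name+'c.png',cv2.resize(im[60:280,240:460],None,fx=2.7,fy=2.7,interpolation=cv2.INTER_CUBIC))
    np.savez('pics/%s.npz'%name,im=im,d=d,p=p,r=r); dw(name,pts)
def dw(name,pts):
    q=np.load('pics/%s.npz'%name);p,r,d=q['p'],q['r'],q['d']
    cp=arm.camera_params('wrist');K=np.array(cp['K']);M=np.array(cp['mount'])
    for a in pts:
        u,v=[int(round((a[i]+.5)/2.7-.5+[240,60][i])) for i in (0,1)]
        x=(np.array([u,v])-[K[0,2],K[1,2]])/K[0,0];th=np.linalg.norm(x);k=np.sin(th)/th
        ray=np.array([x[0]*k,-x[1]*k,-np.cos(th)])/np.cos(th)
        c=ray*float(np.median(d[v-1:v+2,u-1:u+2])); w=p+r@(M[:3,:3]@c+M[:3,3])
        print(a,np.r_[inv(w)[0],w[2]].round(1))
E
python3 - <<'E'
from h import *
look('w10',[(232,358),(160,375),(282,412),(140,440),(188,497),(262,480),(208,425)])
E
```

```text
t 13.25 pos [512.   13.8  26.8] yaw 88.54 tilt [ 1.e-04  1.e-04 -1.e+00] j [ 0.344  0.448 -0.512 -0.    -0.611  2.772] F [-0.6 -0.3  0.4] w 29.8 jig [-0.2 42.3]
(232, 358) [ 4.6 72.3 16.7]
(160, 375) [-9.3 68.5 16.9]
(282, 412) [14.2 61.6 16.6]
(140, 440) [-12.   59.9  29.4]
(188, 497) [-3.8 48.8 29.2]
(262, 480) [10.  52.4 28.4]
(208, 425) [ 0.  63.3 29.9]
```

View pics/w10c.png

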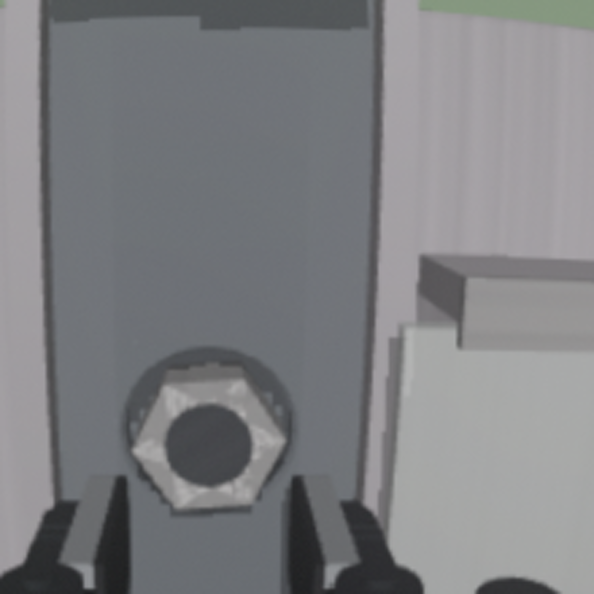

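Emit:
{"name": "drive_tool", "arguments": {
  "steps": [
    [-0.004, 0, 0, 0, 0.03],
    [-0.004, 0, 0, 0, 0.03],
    [-0.004, 0, -0.01, 0, 0.03],
    [0, 0, -0.03, 0, 0.04],
    [0, 0, -0.035, 0, 0.04],
    [0.015, 0.037, 0, 0, 0.04],
    [0, 0.03, 0, 0, 0.04],
    [0, 0.03, 0, 0, 0.04],
    [0, 0, 0, 0, 0.04],
    [0, 0, 0, 0, 0.04],
    [0, 0, 0, 0, 0.04],
    [0, 0, 0, 0, 0.04]
  ]
}}

```text
clock: 14.5
position: [608.1, 14.2, 102.1]
ee_rot: [0.716, 0.698, -0.0, -0.0]
contact_force: [0.0, 1.0, -0.3]
gripper_width: 40.0
```

Run:
```python
from h import *
look('w11')
im=np.load('pics/w11.npz')['im']; save('w11.png',im)
```

```text
t 14.5 pos [608.1  14.2 102.1] yaw 88.55 tilt [-4.e-04  0.e+00 -1.e+00] j [ 0.289  0.474 -0.201 -0.    -0.896  2.827] F [ 0.   1.  -0.3] w 40.0 jig [95.8 45.9]
```

View pics/w11.png

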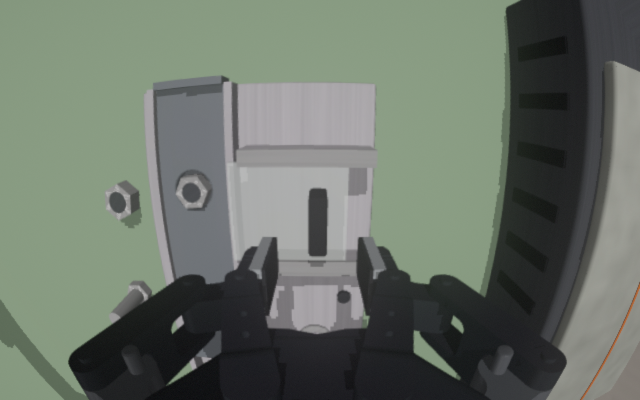

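Run:
```python
from h import *
conv=lambda u,v:((u+.5-240)*2.7-.5,(v+.5-60)*2.7-.5)
dw('w11',[conv(*a) for a in [(515,80),(520,200),(600,100),(318,195),(318,225),(318,245),(312,200),(323,200),(190,180),(182,200),(207,190)]])
q=np.load('pics/w11.npz');p,r=q['p'],q['r']
print(inv(wonz([[308,190],[327,190],[308,255],[327,255]],64,p,r)))
```

```text
(743.35, 54.85) [264.7 157.3  11.9]
(756.85, 378.85) [265.5  56.7  33.3]
(972.85, 108.85000000000001) [276.5 142.2 101.1]
(211.45000000000002, 365.35) [96.7 65.2 57.5]
(211.45000000000002, 446.35) [96.9 47.6 64.3]
(211.45000000000002, 500.35) [97.  34.2 64.6]
(195.25, 378.85) [93.1 63.8 64.3]
(224.95000000000002, 378.85) [99.7 63.9 64.4]
(-134.15, 324.85) [ 0.3 68.7 29.6]
(-155.75, 378.85) [-8.1 53.  29.7]
(-88.25, 351.85) [13.3 60.7 28.4]
[[ 90.60796282  69.93781528]
 [102.06724245  70.05154518]
 [ 90.634935    26.68659652]
 [102.93377819  26.80630577]]
```

Emit:
{"name": "drive_tool", "arguments": {
  "steps": [
    [0, 0.001, 0.02, 0, 0.04],
    [0, 0, 0.02, 0, 0.04],
    [0, 0, 0.01, 0, 0.04],
    [0, 0, 0.005, 0, 0.04],
    [0, 0, 0, 0, 0.04],
    [0, 0, 0, 0, 0.04],
    [0, 0, 0, 0, 0.04]
  ]
}}

```text
clock: 15.25
position: [610.6, 14.5, 47.7]
ee_rot: [0.716, 0.698, 0.001, 0.0]
contact_force: [0.2, -0.5, 0.0]
gripper_width: 40.0
```

Run:
```python
from h import *
look('w12')
im=np.load('pics/w12.npz')['im']; save('w12.png',im)
```

```text
t 15.25 pos [610.6  14.5  47.7] yaw 88.56 tilt [ 1.7e-03  3.0e-04 -1.0e+00] j [ 0.289  0.542 -0.246  0.    -0.781  2.828] F [ 0.2 -0.5  0. ] w 40.0 jig [98.3 46.3]
```

View pics/w12.png

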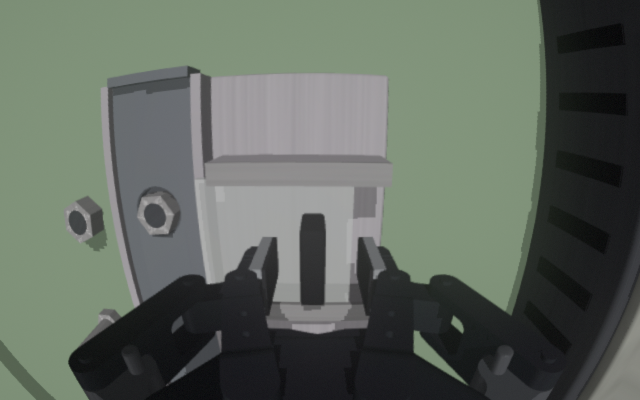

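Emit:
{"name": "drive_tool", "arguments": {
  "steps": [
    [0, -0.005, 0, 0, 0.04],
    [0, -0.004, 0, 0, 0.04],
    [0, -0.0025, 0, 0, 0.04],
    [0, -0.0025, 0, 0, 0.04],
    [0, -0.0025, 0, 0, 0.04],
    [0, -0.0025, 0, 0, 0.04],
    [0, -0.0025, 0, 0, 0.04],
    [0, -0.0025, 0, 0, 0.04],
    [0, -0.0025, 0, 0, 0.04],
    [0, -0.0025, 0, 0, 0.04],
    [0, -0.0025, 0, 0, 0.04],
    [0, -0.0025, 0, 0, 0.04]
  ]
}}

```text
clock: 16.5
position: [576.1, 15.4, 47.0]
ee_rot: [0.716, 0.698, 0.0, 0.0]
contact_force: [3.2, 0.3, -0.3]
gripper_width: 39.9
```

Run:
```python
from h import *
look('w13')
im=np.load('pics/w13.npz')['im']; save('w13.png',im)
```

```text
t 16.5 pos [576.1  15.4  47. ] yaw 88.56 tilt [ 8.e-04  2.e-04 -1.e+00] j [ 0.308  0.498 -0.335  0.    -0.737  2.809] F [ 3.2  0.3 -0.3] w 39.9 jig [63.8 46. ]
```

View pics/w13.png

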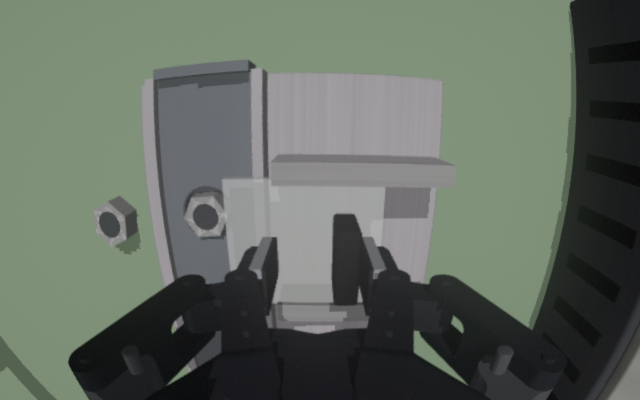

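Emit:
{"name": "drive_tool", "arguments": {
  "steps": [
    [0, -0.0015, 0, 0, 0.04],
    [0, -0.0015, 0, 0, 0.04],
    [0, -0.0015, 0, 0, 0.04],
    [0, -0.0015, 0, 0, 0.04]
  ]
}}

```text
clock: 16.95
position: [570.2, 15.5, 47.0]
ee_rot: [0.716, 0.698, 0.0, 0.0]
contact_force: [3.5, 1.6, 1.3]
gripper_width: 40.4
```

Emit:
{"name": "drive_tool", "arguments": {
  "steps": [
    [0, -0.002, 0, 0, 0.04],
    [0, -0.002, 0, 0, 0.04],
    [0, -0.002, 0, 0, 0.04],
    [0, -0.002, 0, 0, 0.04]
  ]
}}

```text
clock: 17.35
position: [562.1, 15.8, 46.9]
ee_rot: [0.716, 0.698, 0.0, 0.0]
contact_force: [2.5, 2.3, 0.6]
gripper_width: 40.2
```

Emit:
{"name": "drive_tool", "arguments": {
  "steps": [
    [0, -0.0025, 0, 0, 0.04],
    [0, -0.0025, 0, 0, 0.04],
    [0, -0.0025, 0, 0, 0.04],
    [0, -0.0025, 0, 0, 0.04],
    [0, -0.0025, 0, 0, 0.04],
    [0, -0.0025, 0, 0, 0.04],
    [0, 0, 0, 0, 0.04]
  ]
}}

```text
clock: 18.05
position: [546.3, 15.8, 46.7]
ee_rot: [0.716, 0.698, -0.001, -0.0]
contact_force: [2.4, 1.5, 0.8]
gripper_width: 39.8
```

Run:
```python
from h import *
look('w14')
im=np.load('pics/w14.npz')['im']; save('w14.png',im)
```

```text
t 18.05 pos [546.3  15.8  46.7] yaw 88.54 tilt [-1.2e-03 -3.0e-04 -1.0e+00] j [ 0.326  0.46  -0.409 -0.    -0.702  2.791] F [2.4 1.5 0.8] w 39.8 jig [34.  45.4]
```

View pics/w14.png

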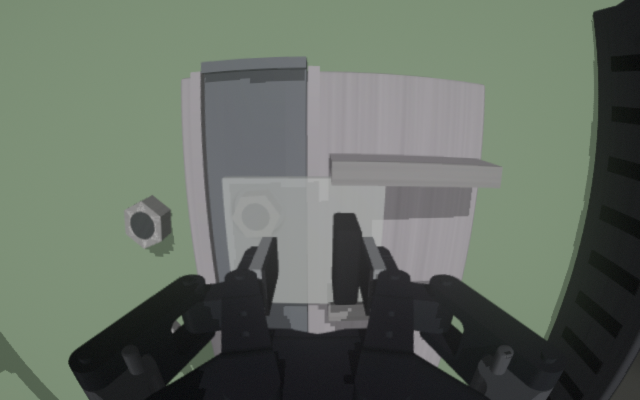

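Emit:
{"name": "drive_tool", "arguments": {
  "steps": [
    [0, -0.001, 0, 0, 0.04],
    [0, -0.001, 0, 0, 0.04],
    [0, 0, 0, 0, 0.04]
  ]
}}

```text
clock: 18.4
position: [544.6, 15.7, 46.6]
ee_rot: [0.716, 0.698, -0.0, -0.0]
contact_force: [2.9, 0.6, 0.5]
gripper_width: 40.1
```

Emit:
{"name": "drive_tool", "arguments": {
  "steps": [
    [0, -0.001, 0, 0, 0.04],
    [0, 0, 0, 0, 0.04]
  ]
}}

```text
clock: 18.6
position: [543.6, 15.8, 46.6]
ee_rot: [0.716, 0.698, -0.0, -0.0]
contact_force: [2.9, 0.3, 1.5]
gripper_width: 39.6
```

Emit:
{"name": "drive_tool", "arguments": {
  "steps": [
    [0, -0.001, 0, 0, 0.04],
    [0, 0, 0, 0, 0.04]
  ]
}}

```text
clock: 18.8
position: [542.9, 15.8, 46.6]
ee_rot: [0.716, 0.698, -0.0, -0.0]
contact_force: [3.4, -1.5, 1.0]
gripper_width: 40.2
```

Emit:
{"name": "drive_tool", "arguments": {
  "steps": [
    [0, -0.001, 0, 0, 0.04],
    [0, 0, 0, 0, 0.04]
  ]
}}

```text
clock: 19.0
position: [542.8, 15.8, 46.7]
ee_rot: [0.716, 0.698, 0.001, 0.001]
contact_force: [6.2, -1.3, -3.4]
gripper_width: 40.0
```

Emit:
{"name": "drive_tool", "arguments": {
  "steps": [
    [0, -0.001, 0, 0, 0.04],
    [0, 0, 0, 0, 0.04]
  ]
}}

```text
clock: 19.2
position: [542.8, 15.9, 46.7]
ee_rot: [0.716, 0.698, 0.001, 0.001]
contact_force: [9.5, -3.9, -4.2]
gripper_width: 40.2
```

Emit:
{"name": "drive_tool", "arguments": {
  "steps": [
    [0, -0.001, 0, 0, 0.04],
    [0, 0, 0, 0, 0.04]
  ]
}}

```text
clock: 19.4
position: [542.7, 15.9, 46.7]
ee_rot: [0.716, 0.698, 0.002, 0.002]
contact_force: [10.6, -4.8, -6.4]
gripper_width: 40.1
```

Emit:
{"name": "drive_tool", "arguments": {
  "steps": [
    [0, 0.004, 0, 0, 0.04],
    [0, 0.004, 0, 0, 0.04],
    [0, 0.004, 0, 0, 0.04],
    [0, -0.002, 0, 0, 0.04],
    [0, 0, 0, 0, 0.04],
    [0, 0, 0, 0, 0.04]
  ]
}}

```text
clock: 20.0
position: [549.5, 15.9, 46.7]
ee_rot: [0.716, 0.698, -0.0, -0.0]
contact_force: [0.4, 0.3, -0.1]
gripper_width: 40.0
```

Run:
```python
from h import *
look('w15')
im=np.load('pics/w15.npz')['im']; save('w15.png',im)
```

```text
t 20.0 pos [549.5  15.9  46.7] yaw 88.55 tilt [-7.e-04 -1.e-04 -1.e+00] j [ 0.324  0.464 -0.402 -0.    -0.706  2.793] F [ 0.4  0.3 -0.1] w 40.0 jig [37.2 45.6]
```

View pics/w15.png

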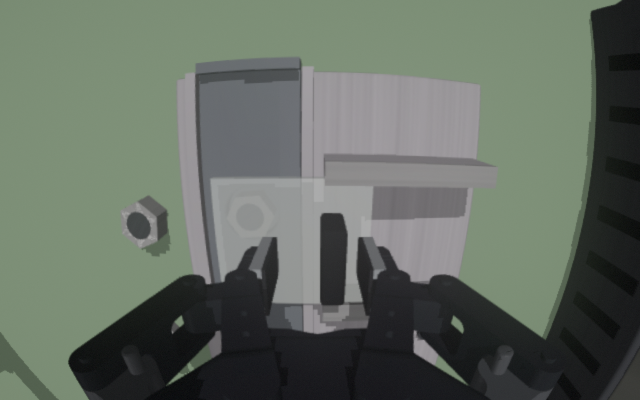

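Clear of both sides of the lug; now lift straight up.

Emit:
{"name": "drive_tool", "arguments": {
  "steps": [
    [0, 0.001, -0.015, 0, 0.04],
    [0, 0, -0.025, 0, 0.04],
    [0, 0, -0.03, 0, 0.04],
    [0, 0, -0.03, 0, 0.04],
    [0, 0, 0, 0, 0.04],
    [0, 0, 0, 0, 0.04],
    [0, 0, 0, 0, 0.04],
    [0, 0, 0, 0, 0.04]
  ]
}}

```text
clock: 20.85
position: [550.2, 15.6, 145.5]
ee_rot: [0.716, 0.698, -0.001, -0.001]
contact_force: [-0.4, -0.5, 1.0]
gripper_width: 39.9
```

Run:
```python
from h import *
look('w16')
q=np.load('pics/w16.npz'); save('w16.png',q['im'])
im,d=arm.get_image('scene'); save('s16.png',cv2.resize(im[140:290,200:480],None,fx=2.8,fy=2.8,interpolation=cv2.INTER_CUBIC))
```

```text
t 20.85 pos [550.2  15.6 145.5] yaw 88.54 tilt [-2.6e-03 -7.0e-04 -1.0e+00] j [ 0.323  0.339 -0.296 -0.    -0.939  2.793] F [-0.4 -0.5  1. ] w 39.9 jig [37.9 45.4]
```

View pics/w16.png

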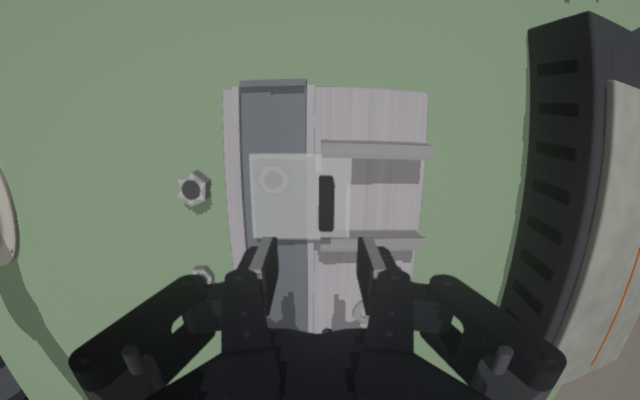

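View pics/s16.png

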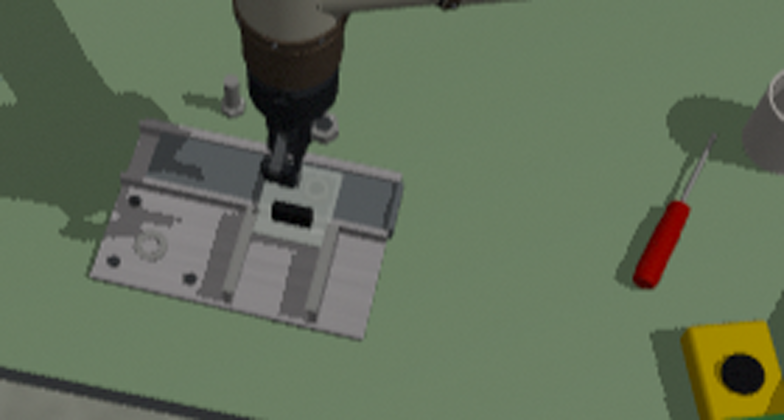

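Run:
```python
from h import *
q=np.load('pics/w16.npz');p,r=q['p'],q['r']
print('lug',inv(wonz([[319,178],[334,178]],64,p,r)),'lead',inv(wonz([[250,160],[252,230]],36,p,r)))
conv=lambda u,v:((u+.5-240)*2.7-.5,(v+.5-60)*2.7-.5)
dw('w16',[conv(*a) for a in [(324,200),(329,200),(264,175),(274,167),(284,182),(235,150),(312,120)]])
print('done',arm.job_done())
```

```text
lug [[39.45977755 67.92526146]
 [50.5744651  68.05477883]] lead [[-18.17679132  77.23441413]
 [-19.30887332  14.81450732]]
(227.65, 378.85) [43.4 51.1 64.4]
(241.15, 378.85) [47.2 51.3 64.9]
(65.65, 311.35) [-6.4 64.5 36.6]
(92.65, 289.75) [ 2.2 71.3 36.5]
(119.65, 330.25) [10.4 58.7 37. ]
(-12.65, 243.85000000000002) [-32.9  85.1  28.9]
(195.25, 162.85000000000002) [ 33.3 110.   28.1]
the job is handed in; nothing more can be done
done None
```

The nut is seated in the pocket, the keeper is pushed home over it, and I handed the job in at about 21 s. `job_done()` gives no verdict, so the checks below are my own.

**What I did:**
- **Nut:** I pushed it along the lane with the two fingertips held 20 mm apart, so it stayed centred, and brought it onto x = 0. The pocket was at jig y of about 60. At the pocket the nut tipped and stayed propped between the fingers, tilted about 30°. Opening them to 30 mm let it drop in flat.
- **Keeper:** I pushed the lug's +x face with one finger's pad, against about 3 N of friction. It stopped moving at the stop, where the force rose to about 11 N. I then backed off and lifted clear to a TCP height of about 145 mm.

**Last checks:**
- **Nut:** Depth readings on its top were 28–30 mm above the bench before the keeper covered it; 29 is right for a seated nut. After that I could only see it through the clear plate, where it looked flat and in place, but the depth camera reads the plate there.
- **Keeper:** The lug's middle measured jig x of about 45 and the plate's edge about -19. Both match the full travel of 55 mm, within the 1–2 mm accuracy of the measurement.
- **Forces:** The readings I took while pushing the nut never passed about 2 N. When I touched the empty lane to set the finger height, the force reached about 20 N. That contact was on the strip, not the nut.
- **Bystanders:** By eye, the spare nut, bolt, washer and screwdriver were where they started. I did not recheck the mug, tray or meter, but the arm never went near them after the start.

**Disagreement:** My first jig position from the top camera was about 5 mm off along y from the wrist and scene views. I used the wrist's, which matched the jig's stated edges to within 1 mm.

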